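Lay the fixative jar down for its lid leak check

TASK

Start the leak check of the white-lidded fixative jar that stands on the tilter: with the fingertips, tip the jar over against the blue backrest and push it on down, slowly and gently, until the backrest lies fully flat and the jar rests on its side in it, lid pointing away from the foot plate. Do not grip or lift the jar, leave everything else on the worktop where it is, and finish clear of the jar.

Things in the scene. Friction and masses are not known exactly. Their poses are not given: they have to be found in the camera images.
- tilter: fixed leak-check tilter. Origin on the worktop straight below the backrest's hinge axis, mid-width; x points level from the foot plate to the side the jar is tipped to (roughly away from the robot), y along the hinge, z up. Hinge axis at x = 0, z = 10 mm, with steel hinge blocks out to y = +-55 mm. A 3 mm thick tail plate with two bumpers reaches to x = 146 mm, under the backrest.
- foot_plate (a point): centre of the top of the tilter's white foot plate, on which the jar stands: 78 mm (x) by 88 mm (y), top 10 mm above the worktop, with 7 mm high lips along its two sides, 78 mm apart.
- backrest (a joint): blue backrest hinged at the hinge axis: 0 = upright, grows as it leans away from the foot plate, 1.571 = lying flat on its bumpers (end stop). Starts at 0.10 to 0.35. The hinge is stiff (friction 0.32 N m, damping 0.08 N m s): it stays where it is left, even with the jar's weight on it, and takes about 4 N to push at 90 mm from the axis.
- backrest_edge (a point): middle of the free edge of the backrest's bearing face, 126 mm from the hinge axis. The face passes through the axis and is 78 mm wide, with side lips that rise 12 mm from it, 70 mm apart inside, so that the lying jar cannot roll off.
- jar_mid (a point): centre of the fixative jar, half-way up; z axis from foot to lid. Closed rigid jar, white to light grey screw lid, 62 mm across, 104 mm tall, 0.15 to 0.25 kg, weight near the middle. Stands on the foot plate, its foot 1 to 5 mm from the backrest's lower end, which stops the foot when the jar is pushed over. Lying flat in the backrest its centre is about 41 mm above the worktop, 52 mm beyond the hinge.
- cup_yellow: bystander: clear specimen cup with yellow screw lid, 58 mm across, 75 mm tall; origin at the centre of its underside. Stands on the worktop about 135 mm to the left or right of the tilter.
- slide_carton: bystander: dark red carton, 32 x 82 x 30 mm; origin at the centre of its underside. Lies about 135 mm to the other side of the tilter.
- stain_jar: bystander: jar with black lid, 58 mm across, 97 mm tall; origin at the centre of its underside.
- oil_bottle: bystander: small amber bottle with black pointed cap, 27 mm across, 83 mm tall; origin at the centre of its underside.
- bench_timer: bystander: white bench timer with a green key, 66 x 62 x 20 mm; origin at the centre of its underside.
- tube_rack: bystander: empty orange tube rack, 64 x 156 x 56 mm; origin at the centre of its underside.
- jar: the same jar; origin at the centre of its underside, z axis towards the lid.
Not all that is in view belongs to the job. What is shaped like the jar but pink is not meant.

How it is judged:
By the outcome, as a careful person would: the job done as asked, in the order asked, and still so for the second after the job is handed in, with the robot touching nothing.
It also fails if it takes over 40 s, if anything falls off the work surface, if the arm or the gripper's body presses on something with over 40 N, if the wrist force passes 120 N, or if a joint passes its speed limit or range.

ROBOT

A 6-joint arm with a two-finger parallel gripper is mounted at the origin on a cart in front of the work surface, level with it; the furniture and walls round the work are solid. World frame = base frame: x ahead of the robot, y to its left, z up, the work surface at z = 0. Lengths are in m, angles in rad, forces in N, time in s.
With the tool pointing down it reaches from about 0.35 to 0.85 m from the base axis. Payload 8.1 kg.
Tool frame: the origin (TCP) lies at the very end of the fingers, on their centre line; the grasp point (between the pads) lies 19 mm behind it; z points along the fingers, y is the line along which they close (so a half turn about z gives the same grasp; the last joint's range is limited). The gripper opens to 93 mm and grips with 3 to 60 N. Pads are 15 mm wide; open, the fingers measure 128 mm over their backs; the gripper's body (75 mm by 188 mm) begins 65 mm behind the grasp point.
Start: joints at [-1.244, 0.13, 1.488, -0, 1.523, -0.085], TCP at [0.24, -0.55, 0.219] pointing down, gripper open.
Joint ranges: [-2.96, 2.96], [-0.89, 2.26], [0.02, 2.5], [-1.34, 4.48], [0, 2.73], [-2.66, 2.66]. Speed limits (rad/s): [2.39, 2.39, 2.79, 3.14, 3.14, 3.14].

INTERFACE

Orientations are given as a rotation vector (axis times angle).
In Python, from plant import robot gives the robot as it stands. The module is installed in compiled form; this text tells all that it offers.
- The arm moves only by the tool play_rows, never from a script. Its argument "increments" is text: rows parted by semicolons, each of 5 numbers parted by spaces: the shift along the tool's x, y, z in mm, then the turn about the tool's z in degrees, then the closure, from -1 (fully open) to 1 (shut). In form: dx dy dz yaw claw; .... A call has 1 to 20 rows; each row is the pose to reach, as a shift and turn from the pose commanded when the call began, along the tool's axes at that moment; what a row does not reach only later rows make up. A row lasts 1/10 s, in which the tool goes at most 50 mm and 8.59 degrees, less where a joint would pass 70% of its speed; a pose out of reach is approached as far as the arm can. A call with a gripper value outside its range is refused whole. The fingers move at their own pace and stop on an object; "force" is the grip in N (left out, the last holds). Time passes only in rows, so rows that repeat a pose let the fingers close. It gives the time, the measured TCP pose, the force, the opening and the grip force at its end, in the units of the state.
- robot.read_state(): the state, without advancing time (a new reading comes with each control period).
- robot.read_camera(name): name is "scene" or "top" or "wrist"; returns the picture (480x640x3 uint8, blue, green, red); there is no depth.
- robot.calibration(name): a dict with "vertical_fov" (degrees; the focal length in pixels is half the picture's height over the tangent of half this angle, whatever the lens; pixels are square), "cx", "cy" (the principal point, pixels), "D" ([k1, k2, p1, p2, k3] as OpenCV has them; the pictures are not rectified), "rvec" (rotation vector, rad) and "tvec" (3), from world to camera coordinates, as OpenCV has them. Camera axes: x right, y down, z forward; pixel columns grow to the right and rows downward; lengths in m; the calibration is good to about 2 mm. A picture is of the moment at which its call begins: read the wrist's pose just before it. calibration takes no time and is no camera call; for the wrist camera it gives the pose at the moment of the call.
- robot.close_job(): hands the job in; it is judged then, once.
Trained networks look in the newest picture that a camera, given by its name, has taken for a name from the list of things; names that differ only in an ending like _2 or _b are one class to them, and where a whole thing is asked for, a point or a joint stands for the part that bears it (a point fixed in the world has none). Each returns a list of dicts, best first, with "conf" (0 to 1); they miss things now and then, are a little off and sometimes report something else, mostly with a low value. They report only what shows in the picture. A call takes as long as a camera call. They do not tell look-alikes from the thing itself.
- robot.recognise(camera, query): "centre" ([x, y, z] in m, in world coordinates, good to about 4 mm: the middle of the surface that is visible of it).
- robot.regions_of(camera, query): "pixels" (480x640 bool, what is visible of it).
- robot.landmark_of(camera, query): "centre" ([x, y, z] in m, in world coordinates, good to about 4 mm: a listed point, or the origin of a listed thing).
The state is a dict: "t": time; "q": joint angles; "dq": joint speeds; "joint_torque": joint torques, N m; "tool_pos": TCP position; "orientation": TCP orientation; "force": force on the tool from outside, world axes, zero at the start; "wrist_torque": the same for the moment, N m; "opening": finger opening in m; "gripper_force": force on a finger pad.
Only numpy, scipy, OpenCV 4.12 (cv2) and the standard library are available. Lean on these libraries where they do the work, as an engineer would, in place of code of your own. Each camera call takes 0.05 s, during which the arm holds its last target. There are 200 camera calls.

## Working session

There is one attempt and no reset: what is moved stays moved. The work goes in short steps, Python scripts to look and compute and a tool call to move; the robot and the scene stay as the last step left them, time stands still between calls to the robot, and variables do not carry over. Pictures are saved under pics/ and viewed, at most 10 in all, crops included, and the job is handed in when it is done.

Besides the shell and the picture viewer there is one more tool, called as name(argument=value, ...), one argument or row to a line, values as JSON. play_rows: Moves the arm, as the interface text tells. Its arguments: {"type":"object","properties":{"increments":{"type":"string"},"force":{"type":"number"}},"required":["increments"]}

```bash
mkdir -p pics; python3 - <<'E'
from plant import robot
import cv2
s=robot.read_state(); print(s['t'],s['tool_pos'],s['orientation'],s['opening'])
for c in ("scene","top"):
    im=robot.read_camera(c); cv2.imwrite(f"pics/{c}0.png",im)
    k=robot.calibration(c); print(c,k)
    for q in ("jar_mid","jar","foot_plate","backrest_edge","tilter","cup_yellow","slide_carton","stain_jar","oil_bottle","bench_timer","tube_rack"):
        r=robot.landmark_of(c,q); print(q,[(round(float(d['conf']),2),[round(float(v),3) for v in d['centre']]) for d in r[:3]])
print(robot.read_state()['t'])
E
```

```text
0.0 [ 0.23998784 -0.54929272  0.21758333] [-3.07342905e+00 -6.41936245e-01  4.02720849e-04] 0.09287330645019225
scene {'vertical_fov': 50.58838043504077, 'cx': 314.6798307303065, 'cy': 240.49982090083068, 'D': array([-0.0281701,  0.       ,  0.       ,  0.       ,  0.       ]), 'rvec': array([ 1.79526846, -0.92567586,  0.58130154]), 'tvec': array([-0.31804203,  0.30009824,  0.90171422])}
jar_mid [(0.89, [0.439, 0.239, 0.052]), (0.86, [0.507, 0.11, 0.064])]
jar [(0.94, [0.504, 0.105, 0.007]), (0.79, [0.444, 0.241, -0.0])]
foot_plate [(0.74, [0.501, 0.112, 0.013])]
backrest_edge [(0.67, [0.562, 0.085, 0.131])]
tilter [(0.64, [0.539, 0.094, 0.004])]
cup_yellow [(0.65, [0.478, -0.026, 0.002])]
slide_carton [(0.51, [0.578, 0.221, 0.002])]
stain_jar [(0.71, [0.712, 0.376, -0.001])]
oil_bottle [(0.74, [0.476, -0.384, -0.001])]
bench_timer [(0.77, [0.444, 0.37, -0.001])]
tube_rack [(0.88, [0.57, -0.38, -0.001]), (0.43, [0.478, -0.381, -0.003])]
top {'vertical_fov': 52.86698454210665, 'cx': 322.0713306821729, 'cy': 242.36412470009398, 'D': array([-0.12784122,  0.        ,  0.        ,  0.        ,  0.        ]), 'rvec': array([ 2.18244156, -2.19940951,  0.09730041]), 'tvec': array([-0.00844579,  0.5866282 ,  1.21519419])}
jar_mid [(0.76, [0.511, 0.106, 0.06]), (0.63, [0.445, 0.239, 0.053]), (0.4, [0.503, 0.109, 0.011])]
jar [(0.83, [0.444, 0.246, 0.001])]
foot_plate [(0.87, [0.504, 0.112, 0.007])]
backrest_edge [(0.93, [0.562, 0.087, 0.137])]
tilter [(0.98, [0.54, 0.094, -0.001])]
cup_yellow [(0.61, [0.481, -0.026, -0.002])]
slide_carton [(0.64, [0.574, 0.221, 0.0])]
stain_jar [(0.69, [0.71, 0.378, 0.002])]
oil_bottle [(0.64, [0.479, -0.377, 0.004]), (0.46, [0.573, 0.221, 0.003])]
bench_timer [(0.85, [0.446, 0.368, 0.003])]
tube_rack [(0.65, [0.572, -0.381, 0.001]), (0.62, [0.509, 0.109, 0.01]), (0.6, [0.573, 0.224, 0.002])]
1.2
```

View pics/scene0.png

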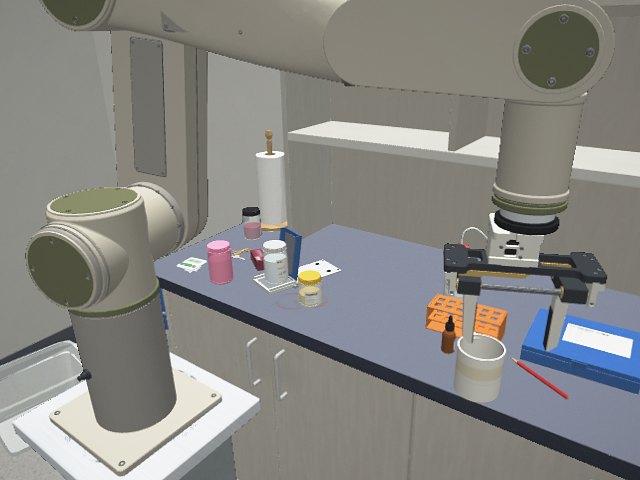

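View pics/top0.png

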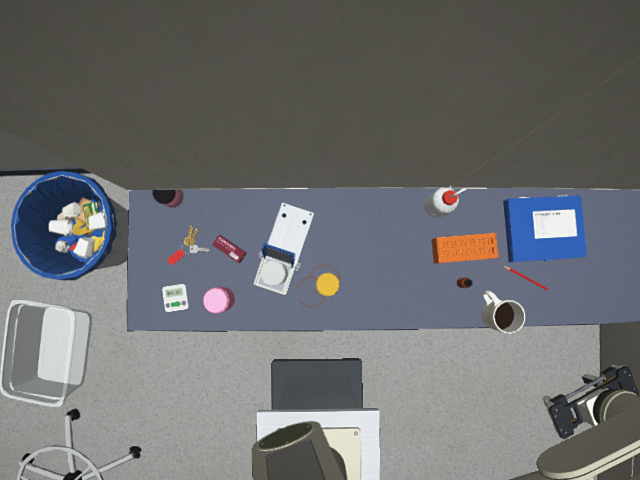

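Scene and top views show two jar shapes: the white-lidded jar on the tilter at top (274,272) / scene (275,262), and the pink jar at top (218,300) / scene (219,262). The mug at top (505,315) is not jar-like. I choose the white-lidded jar on the foot plate, and will check it in a crop while refining the tilter axis.

```bash
cat > h.py <<'E'
import numpy as np,cv2
from plant import robot
def cam(c):
    k=robot.calibration(c); f=240/np.tan(np.radians(k['vertical_fov']/2))
    return np.array([[f,0,k['cx']],[0,f,k['cy']],[0,0,1]]),k['D'],k['rvec'],k['tvec']
def proj(c,P,k=None):
    K,D,r,t=k or cam(c); return cv2.projectPoints(np.float64(P).reshape(-1,3),r,t,K,D)[0][:,0]
def unproj(c,px,z,k=None):
    K,D,r,t=k or cam(c); u=cv2.undistortPoints(np.float64(px).reshape(-1,1,2),K,D)[:,0]
    R=cv2.Rodrigues(r)[0]; d=np.c_[u,np.ones(len(u))]@R; o=-R.T@np.ravel(t)
    return o+d*((z-o[2])/d[:,2])[:,None]
E
python3 - <<'E'
from h import *
im=robot.read_camera("top"); K=cam("top")
# white tail plate corners from threshold
roi=im[195:300,240:325]; hsv=cv2.cvtColor(roi,cv2.COLOR_BGR2HSV)
m=((hsv[...,2]>150)&(hsv[...,1]<60)).astype(np.uint8)
n,l,s,_=cv2.connectedComponentsWithStats(m)
for i in range(1,n):
    if s[i,4]<150: continue
    p=np.argwhere(l==i)[:,::-1]+[240,195]
    r=cv2.minAreaRect(p.astype(np.float32)); b=cv2.boxPoints(r)
    print(s[i],b.round(1).tolist()); print(unproj("top",b,0.003,K).round(4)[:,:2].tolist())
# blue backrest edge/ orientation
for q in ("jar","backrest_edge"):
    for d in robot.recognise("top",q)[:2]: print(q,d)
cv2.imwrite("pics/crop1.png",cv2.resize(im[185:315,190:350],None,fx=4.5,fy=4.5,interpolation=cv2.INTER_CUBIC))
E
```

```text
[  13    7   61   93 2631] [[250.1999969482422, 283.3999938964844], [277.8999938964844, 200.3000030517578], [316.8999938964844, 213.3000030517578], [289.20001220703125, 296.3999938964844]]
[[0.4827, 0.1737], [0.6993, 0.1015], [0.6642, -0.0004], [0.4486, 0.0728]]
jar {'centre': [0.507, 0.1005, 0.113], 'conf': 0.78}
backrest_edge {'centre': [0.5522, 0.0899, 0.103], 'conf': 0.83}
```

View pics/crop1.png

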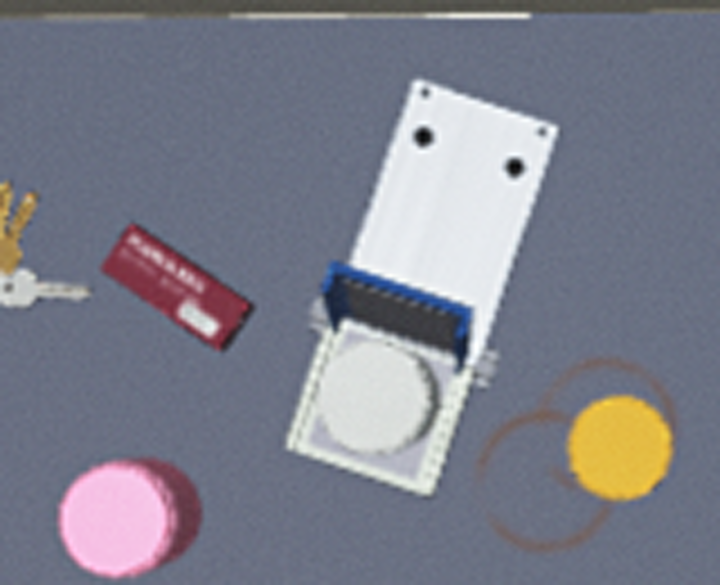

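The crop confirms it: the white-lidded jar at crop (372,395), on the foot plate and in front of the blue backrest (400,310). Tail corners are at (415,80) and (557,127), foot plate corners at (288,448) and (432,495), the pink jar at (115,518) off the tilter.

```bash
python3 - <<'E'
from h import *
K=cam("top"); U=lambda p,z: unproj("top",np.array(p)/4.5+[190,185],z,K)[:,:2]
t=U([(415,80),(557,127)],.003); b=U([(424,136),(515,167)],.005); f=U([(288,448),(432,495)],.010); j=U([(370,395)],.114)
tm,fm=t.mean(0),f.mean(0); d=tm-fm; print(t,f,j,np.linalg.norm(d),np.linalg.norm(t[0]-t[1]))
print("ang",np.degrees(np.arctan2(d[1],d[0])), [np.degrees(np.arctan2(*(-(v[0]-v[1])[::-1]*[-1,1])[::-1])) for v in (t,f)], [np.degrees(np.arctan2(v[0,1]-v[1,1],v[0,0]-v[1,0]))-90 for v in (t,f,b)])
u=d/np.linalg.norm(d); print("hinge from tail",tm-.146*u); print("jar rel", (j-(tm-.146*u))@np.c_[u,[-u[1],u[0]]])
E
```

```text
[[0.6926125  0.09021145]
 [0.66445208 0.00776854]] [[0.47979346 0.1629432 ]
 [0.4525055  0.08062191]] [[0.50859394 0.10668908]] 0.22451105357329243 0.08711970406058749
ang -18.918752591971312 [np.float64(-18.858871355466988), np.float64(-18.339388568066607)] [np.float64(-18.858871355466988), np.float64(-18.33938856806661), np.float64(-19.321843004672942)]
hinge from tail [0.54041931 0.09632715]
jar rel [[-0.03346576 -0.00051647]]
```

play_rows(
  increments="40 -46 0 4 1; 80 -93 0 8 1; 115 -134 0 12 1; 150 -174 0 16 1; 185 -215 0 20 1; 220 -256 0 24 1; 255 -296 0 28 1; 290 -337 0 32 1; 325 -378 0 36 1; 360 -418 0 40 1; 395 -459 0 42.5 1; 425 -494 0 42.5 1; 448 -521 0 42.5 1; 462 -537 0 42.5 1; 462 -537 0 42.5 1; 462 -537 0 42.5 1; 462 -537 0 42.5 1; 462 -537 0 42.5 1",
)

```text
t: 3.15
tool_pos: [0.4485, 0.1257, 0.2187]
orientation: [3.098, -0.519, 0.0]
force: [0.1, -1.1, -0.2]
opening: 0.0002
gripper_force: 0.0
```

play_rows(
  increments="0 0 30 0 1; 0 0 60 0 1; 0 0 90 0 1; 0 0 110 0 1; 0 0 121 0 1; 0 0 121 0 1; 0 0 121 0 1",
)

```text
t: 3.85
tool_pos: [0.4493, 0.1267, 0.0987]
orientation: [-3.098, 0.518, -0.002]
force: [0.1, 0.3, -0.1]
opening: 0.0004
gripper_force: 0.0
```

```bash
python3 - <<'E'
from h import *
print(robot.read_state()['tool_pos'])
w=robot.read_camera("wrist"); s=robot.read_camera("scene")
cv2.imwrite("pics/w1.png",np.hstack([cv2.resize(w,(400,300)),cv2.resize(s[200:320,190:350],(400,300),interpolation=cv2.INTER_CUBIC)]))
for q in("jar_mid","backrest_edge"): print(q,[(d['conf'],d['centre']) for c in("scene","wrist") for d in robot.landmark_of(c,q)[:2]])
E
```

```text
[0.44926743 0.12667459 0.09867951]
jar_mid [(0.9, [0.441, 0.238, 0.0543]), (0.73, [0.5429, 0.0951, 0.0046])]
backrest_edge [(0.72, [0.5639, 0.0847, 0.1324])]
```

View pics/w1.png

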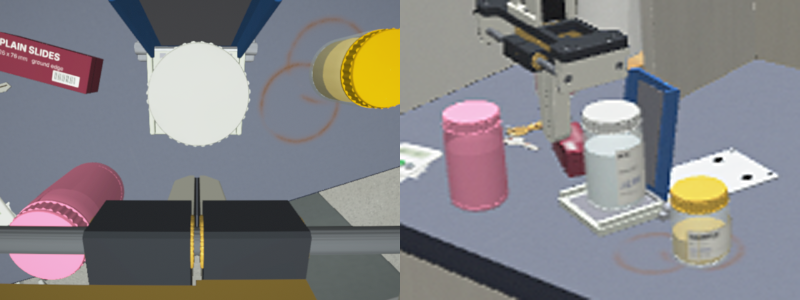

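play_rows(
  increments="6 0 -2 0 1; 13 0 -5 0 1; 18 0 -5 0 1; 21 0 -5 0 1; 23 0 -5 0 1; 25 0 -5 0 1; 27 0 -5.5 0 1; 29.5 0 -7 0 1; 32 0 -8.5 0 1; 34 0 -10 0 1; 36.5 0 -11 0 1; 39 0 -12.5 0 1; 41.5 0 -13.5 0 1; 44 0 -14.5 0 1; 46.5 0 -15.5 0 1; 49 0 -16.5 0 1; 52 0 -17.5 0 1; 54.5 0 -18.5 0 1; 57 0 -19.5 0 1; 57 0 -19.5 0 1",
)

```text
t: 6.15
tool_pos: [0.503, 0.1086, 0.1173]
orientation: [-3.099, 0.516, -0.001]
force: [-1.6, 0.3, -0.6]
opening: 0.0004
gripper_force: 0.7
```

```bash
python3 - <<'E'
from h import *
s=robot.read_state();print(s['t'],s['tool_pos'],s['force'])
w=robot.read_camera("wrist"); s=robot.read_camera("scene")
cv2.imwrite("pics/w2.png",np.hstack([cv2.resize(w,(400,300)),cv2.resize(s[200:320,190:350],(400,300),interpolation=cv2.INTER_CUBIC)]))
for q in("jar_mid","backrest_edge"): print(q,[(d['conf'],d['centre']) for c in("scene","wrist") for d in robot.landmark_of(c,q)[:2]])
E
```

```text
6.15 [0.50299425 0.10858199 0.11730678] [-1.58688941  0.28858644 -0.55742928]
jar_mid [(0.9, [0.4407, 0.2365, 0.0543]), (0.58, [0.5282, 0.0991, 0.0674])]
backrest_edge [(0.64, [0.5837, 0.0783, 0.1284]), (0.96, [0.5786, 0.0824, 0.1317])]
```

View pics/w2.png

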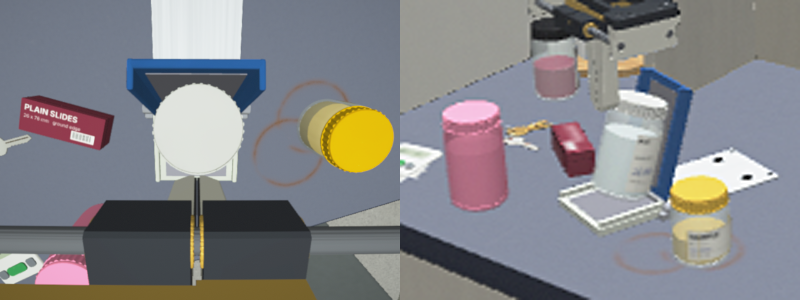

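The jar leans on the backrest at about 0.33 rad, with the fingers centred on its lid at (197,175) in the wrist half. Continuing along the arc.

play_rows(
  increments="2.7 0 -0.8 0 1; 5.5 0 -1.5 0 1; 8.2 0 -2 0 1; 11 0 -2.5 0 1; 14 0 -3 0 1; 16.7 0 -3.4 0 1; 19.5 0 -3.8 0 1; 22.4 0 -4.1 0 1; 25.2 0 -4.3 0 1; 28 0 -4.4 0 1; 31 0 -4.4 0 1; 33.6 0 -4.4 0 1; 36.5 0 -4.3 0 1; 39.3 0 -4.1 0 1; 42 0 -3.9 0 1; 45 0 -3.6 0 1; 47.7 0 -3.2 0 1; 50.5 0 -2.8 0 1; 53.2 0 -2.3 0 1; 56 0 -1.7 0 1",
)

```text
t: 8.45
tool_pos: [0.5559, 0.0905, 0.1189]
orientation: [-3.099, 0.516, -0.001]
force: [-2.0, 1.6, 0.8]
opening: 0.0005
gripper_force: 1.0
```

```bash
python3 - <<'E'
from h import *
s=robot.read_state();print(s['t'],s['tool_pos'],s['force'])
w=robot.read_camera("wrist"); s=robot.read_camera("scene")
cv2.imwrite("pics/w3.png",np.hstack([cv2.resize(w,(400,300)),cv2.resize(s[200:320,190:350],(400,300),interpolation=cv2.INTER_CUBIC)]))
for q in("jar_mid","backrest_edge"): print(q,[(d['conf'],d['centre']) for c in("scene","wrist") for d in robot.landmark_of(c,q)[:2]])
E
```

```text
8.45 [0.55589994 0.09047045 0.11893266] [-1.97049693  1.58176715  0.77748206]
jar_mid [(0.97, [0.5556, 0.0871, 0.0665]), (0.76, [0.4394, 0.2402, 0.0542])]
backrest_edge [(0.78, [0.6282, 0.061, 0.0984]), (0.5, [0.5156, 0.101, 0.0262]), (0.88, [0.6242, 0.0645, 0.0957])]
```

View pics/w3.png

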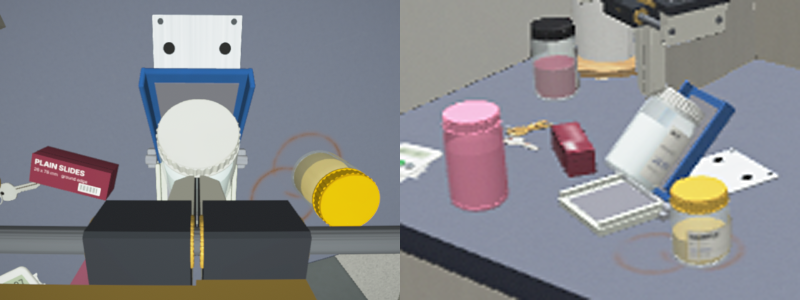

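Backrest about 0.80 rad, jar in it between the lips, tip on the lid edge as planned. Continuing to 1.3 rad.

play_rows(
  increments="2.7 0 0.6 0 1; 5.4 0 1.3 0 1; 8.1 0 2.1 0 1; 10.8 0 2.9 0 1; 13.4 0 3.8 0 1; 16 0 4.8 0 1; 18.6 0 5.9 0 1; 21.2 0 7 0 1; 23.8 0 8.2 0 1; 26.3 0 9.4 0 1; 28.8 0 10.7 0 1; 31.3 0 12 0 1; 33.7 0 13.4 0 1; 36.1 0 14.9 0 1; 38.5 0 16.4 0 1; 40.8 0 18 0 1; 43.1 0 19.7 0 1; 45.3 0 21.4 0 1; 47.5 0 23.2 0 1; 49.7 0 25.1 0 1",
)

```text
t: 10.75
tool_pos: [0.6028, 0.0744, 0.0936]
orientation: [3.099, -0.516, 0.0]
force: [-1.9, 0.3, 1.0]
opening: 0.0006
gripper_force: 0.6
```

```bash
python3 - <<'E'
from h import *
s=robot.read_state();print(s['t'],s['tool_pos'],s['force'])
robot.read_camera("wrist"); robot.read_camera("scene")
for q in("jar_mid","backrest_edge"): print(q,[(d['conf'],d['centre']) for c in("scene","wrist") for d in robot.landmark_of(c,q)[:2]])
E
```

```text
10.75 [0.60277209 0.07440961 0.09363166] [-1.88036713  0.25549243  0.98020974]
jar_mid [(0.97, [0.5801, 0.0802, 0.0499]), (0.7, [0.661, 0.0527, 0.0421])]
backrest_edge [(0.76, [0.6587, 0.0529, 0.0401]), (0.83, [0.6534, 0.0519, 0.0393])]
```

play_rows(
  increments="2.1 0 1.9 0 1; 4.1 0 3.8 0 1; 6.1 0 5.7 0 1; 8.1 0 7.7 0 1; 10 0 9.8 0 1; 11.9 0 12 0 1; 13.7 0 14.2 0 1; 15.4 0 16.4 0 1; 17 0 18.5 0 1; 18.5 0 20.6 0 1; 20 0 22.5 0 1; 20 0 23 0 1; 20 0 23.5 0 1; 20 0 23.5 0 1",
)

```text
t: 12.45
tool_pos: [0.6224, 0.0683, 0.0721]
orientation: [-3.098, 0.516, -0.003]
force: [-4.5, 1.3, 11.4]
opening: 0.0008
gripper_force: 5.7
```

```bash
python3 - <<'E'
from h import *
s=robot.read_state();print(s['t'],s['tool_pos'],s['force'])
robot.read_camera("wrist"); robot.read_camera("scene")
for q in("jar_mid","backrest_edge"): print(q,[(d['conf'],d['centre']) for c in("scene","wrist") for d in robot.landmark_of(c,q)[:2]])
E
```

```text
12.45 [0.62238173 0.06833595 0.07206711] [-4.52199698  1.32463189 11.39965179]
jar_mid [(0.82, [0.5871, 0.0744, 0.0423])]
backrest_edge [(0.74, [0.662, 0.052, 0.0047]), (0.97, [0.6592, 0.0512, 0.0095])]
```

play_rows(
  increments="0 0 0.5 0 1; 0 0 1 0 1; 0 0 1 0 1; 0 0 1 0 1",
)

```text
t: 13.15
tool_pos: [0.6229, 0.0685, 0.072]
orientation: [-3.098, 0.515, -0.005]
force: [-4.7, 1.0, 15.8]
opening: 0.0005
gripper_force: 7.8
```

Force rises with no motion at z = 72 mm: the end stop is reached. Unload and retreat straight up, slowly at first.

play_rows(
  increments="0 0 -0.5 0 1; 0 0 -1.5 0 1; 0 0 -3 0 1; 0 0 -5 0 1; 0 0 -8 0 1; 0 0 -15 0 1; 0 0 -30 0 1; 0 0 -50 0 1; 0 0 -75 0 1; 0 0 -100 0 1; 0 0 -115 0 1; 0 0 -120 0 1; 0 0 -120 0 1; 0 0 -120 0 1",
)

```text
t: 14.55
tool_pos: [0.6208, 0.068, 0.1879]
orientation: [3.099, -0.516, -0.003]
force: [-0.6, 0.1, -0.0]
opening: 0.0003
gripper_force: 0.0
```

```bash
python3 - <<'E'
from h import *
s=robot.read_state();print(s['t'],s['tool_pos'],s['force'])
w=robot.read_camera("wrist"); s=robot.read_camera("scene")
cv2.imwrite("pics/w5.png",np.hstack([cv2.resize(w,(400,300)),cv2.resize(s[200:320,190:350],(400,300),interpolation=cv2.INTER_CUBIC)]))
for q in("jar_mid","backrest_edge","cup_yellow","slide_carton"): print(q,[(d['conf'],d['centre']) for c in("scene","wrist") for d in robot.landmark_of(c,q)[:2]])
E
```

```text
14.55 [0.62079816 0.06796958 0.18791241] [-0.59838246  0.05513723 -0.01370877]
jar_mid [(0.77, [0.4394, 0.2405, 0.0524]), (0.66, [0.5891, 0.0778, 0.0388]), (0.68, [0.5819, 0.0799, 0.0377])]
backrest_edge [(0.76, [0.6619, 0.0496, 0.0098]), (0.75, [0.6572, 0.0512, 0.0098])]
cup_yellow [(0.77, [0.4772, -0.0267, -0.0003]), (0.63, [0.4766, -0.0298, 0.001])]
slide_carton [(0.73, [0.5737, 0.222, 0.0042])]
```

View pics/w5.png

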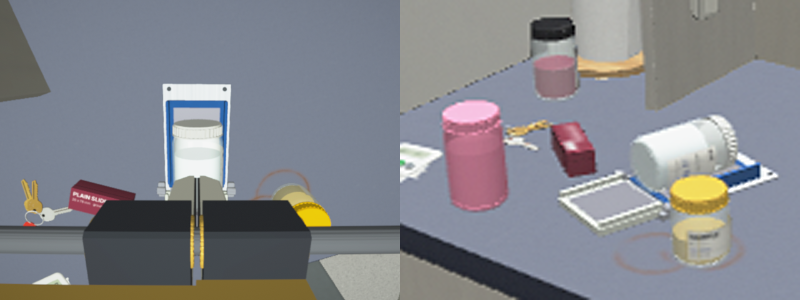

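The jar lies on its side in the flat backrest at scene half (685,150), lid away from the foot plate. Cup and carton have not moved, and the arm is clear.

```bash
python3 -c "
from plant import robot
print(robot.close_job())"
```

```text
the job is handed in; nothing more can be done
None
```

I tipped the white-lidded jar over and pushed it down until the backrest reached its end stop; it lies on its side with the lid away from the foot plate. The gripper is clear, the cup and carton have not moved, and I handed the job in at about 15 s.

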